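# Snug the tube rack on the shaker deck with the spacer and hold it

### The arm

A 6-joint arm with a two-finger parallel gripper is mounted at the origin on the work surface. World frame = base frame: x ahead of the robot, y to its left, z up, the work surface at z = 0. Lengths are in m, angles in rad, forces in N, time in s.
With the tool pointing down it reaches from about 0.25 to 0.725 m from the base axis. Payload 4 kg.
Tool frame: the origin (TCP) lies midway between the tips of the shut fingers; the grasp point (between the pads) lies 19 mm behind it; z points along the fingers, x is the direction in which the jaws open and shut, and the axes are right-handed (so a half turn about z gives the same grasp; the last joint's range is limited). The gripper opens to 85 mm and grips with 20 to 120 N. Pads are 22 mm wide; open, the fingers measure 114 mm over their backs; the gripper's body (76 mm by 85 mm) begins 54 mm behind the grasp point. The pads swing forward as they close: fully open they stand 13 mm farther back than shut.
Start: joints at [1.253, 0.241, 0.005, 1.335, 0, 1.571], TCP at [0.156, 0.475, 0.208] pointing down, gripper open.
Joint ranges: [-2.72, 2.72], [-1.05, 1.87], [-1.09, 1.28], [-1.99, 2.15], [-1.42, 1.44], [-3.14, 3.14]. Speed limits (rad/s): [2.79, 2.79, 3.14, 3.14, 3.14, 3.14].

### API

Orientations are given as a unit quaternion [x, y, z, w].
In Python, from workcell import bot, vision, ticket gives the robot as it stands.
- The arm moves only by the tool play_rows, never from a script. Its argument "deltas" is one flat list of numbers, 5 for each row, row after row: the opening, from 0 (shut) to 1 (fully open), then the shift along the tool's x, y, z in units of 60 mm (1.0 is 60 mm), then the turn about the tool's z in degrees. A call has 1 to 12 rows; each row shifts and turns the pose as measured when the row begins, along the tool's axes as they then stand; what a row does not reach is not made up. A row lasts 1/8 s, in which the tool goes at most 62.5 mm and 10.7 degrees, less where a joint would pass 70% of its speed; a pose out of reach is approached as far as the arm can. A call is refused whole if a number of a shift passes 1 or a number of a turn 10.7, either way. A call with a gripper value outside its range is refused whole. The fingers move at their own pace and stop on an object; the grip force is fixed at half the most. Time passes only in rows, so rows that do not move let the fingers close. It gives the time, the measured TCP pose, the force and the opening at its end, in the units of the state.
- bot.get_obs(): the state, without advancing time (a new reading comes with each control period).
- vision.camera(name): name is "side" or "top"; returns a dict with "color" (480x640x3 uint8, blue, green, red), "intrinsics" (3x3 intrinsics, pixels), "k1" (the pictures are not rectified: a ray, as slopes to the right and down, at radius r is drawn at 1 + k1 r^2 times it, then the intrinsics apply), "rvec" (rotation vector, rad) and "tvec" (3), from world to camera coordinates, as OpenCV has them. Camera axes: x right, y down, z forward; pixel columns grow to the right and rows downward; lengths in m; the calibration is good to about 2 mm. A picture is of the moment at which its call begins. There is no depth.
- ticket.job_done(): hands the job in, once; it reports no verdict.
The state is a dict: "clock": time; "joint_pos": joint angles; "joint_vel": joint speeds; "tau": joint torques, N m; "eef_pos": TCP position; "tool_rot": TCP orientation; "ft_force": force on the tool from outside, world axes, zero at the start; "ft_torque": the same for the moment, N m; "grip_width": finger opening in m.
Only numpy, scipy, OpenCV 4.12 (cv2) and the standard library are available. Lean on these libraries where they do the work, as an engineer would, in place of code of your own. Each camera call takes 0.05 s, during which the arm holds its last target. There are 200 camera calls.

### The job

The tube rack sits loose on the shaker deck between a thick blue stop and a thin steel stop. Take the orange spacer out of its stand and slide it upright, down to the deck, into the one gap beside the rack that is wide enough (never force it in by the blue stop), then push with the spacer so that the rack is pressed square and flush against the blue stop, firmly but not hard. Finish like that, still gripping the spacer and keeping the rack pressed with it alone, so that a colleague can lock it; do not let go, keep the fingers off the rack, and leave the bottle, the jar and the tip box where they are.

Things in the scene. Friction and masses are not known exactly. Their poses are not given: they have to be found in the camera images.
- shaker: Fixed low white orbital shaker with a flat black deck, 170 (x) x 230 (y) mm, deck surface 60 mm above the bench. Origin: centre of its underside on the bench; z up, y along the row stop - rack - stop. It is placed and turned differently each time.
- thick_stop: Thick blue stop bar, 110 (x) x 40 (y) x 45 (z) mm, fixed on one end of the deck (either the +y or the -y end of the shaker, different from time to time), its axes parallel to the shaker's. Origin: centre of its underside, 91 mm from the shaker's centre along y. The gap between it and the rack is only 3 to 9 mm at the start.
- thin_stop: Thin steel stop bar, 110 (x) x 10 (y) x 45 (z) mm, fixed on the other end of the deck, its axes parallel to the shaker's. Origin: centre of its underside, 91 mm from the shaker's centre along y. The gap between it and the rack is 18 to 24 mm at the start.
- rack: White tube rack, 80 (x) x 130 (y) x 40 (z) mm, 0.25 to 0.55 kg, with six blue-capped tubes fixed in its middle that stand 25 mm above it (within 34 mm of its centre in x and 21 mm in y). It lies loose on the deck between the stops, nearly square to them, and slides along y when pushed with a few newtons. Origin: centre of its underside.
- spacer: Orange slab with black ribs near the top, 50 (x) x 14 (y, its thickness) x 95 (z) mm, 90 g. Origin: centre of its underside; z up. It starts upright in the stand, its underside 5 mm above the bench; pinch it across its 14 mm thickness above 50 mm from its underside, so that the fingers stay clear above the stops (45 mm) and the rack (40 mm) when it stands on the deck.
- stand: Fixed black parking stand, 80 (x) x 56 (y) x 25 (z) mm, with a slot 57 x 18 mm, open at the top, its floor 5 mm above the bench, holding the spacer (same axes). Origin: centre of its underside.
- bottle: Amber bottle with blue cap, 64 mm diameter, 130 mm tall, loose: leave alone. Origin: centre of its underside.
- jar: Jar with yellow cap, 60 mm diameter, 60 mm tall, loose: leave alone. Origin: centre of its underside.
- tip_box: Blue tip box with rows of yellow tips on top, 85 x 120 x 55 mm, loose: leave alone. Origin: centre of its underside.
Not all that is in view belongs to the job. Several things have the shape of the spacer; the one meant has the colours described above.

How it is judged:
On the way, in this order (a step that is already met when the one before it is completed fails the run):
1. the spacer is lifted clear of its stand (height (world z) of spacer above 0.05 m and contact force between spacer and the fingers above 1 N), for 0.2 s.
2. the spacer stands in the wide gap, between the rack and the thin steel stop, down at the deck (x of spacer in the frame of thin_stop between -0.035 and 0.035 m and y of spacer in the frame of thin_stop between -0.032 and 0.032 m and z of spacer in the frame of shaker between 0.055 and 0.066 m and y of spacer in the frame of shaker between -0.085 and 0.085 m and angle between spacer's own z axis and vertical below 0.12 rad and angle between the y axis of spacer and the y axis of thin_stop, either way round below 0.12 rad), for 0.2 s.
At the end, for the whole second after the job is handed in: Gripped spacer upright in the gap by the thin stop, within 6 mm of the deck, pressing the rack onto the blue stop with over 3 N; rack flat, at rest, within 2 mm and 0.02 rad of flush, within 20 mm of mid-deck in x, untouched by the robot (all of step 2 and y of rack in the frame of thick_stop between -0.087 and 0.087 m and angle between the y axis of rack and the y axis of thick_stop, either way round below 0.02 rad and angle between rack's own z axis and vertical below 0.03 rad and z of rack in the frame of shaker below 0.063 m and x of rack in the frame of shaker between -0.02 and 0.02 m and contact force between rack and thick_stop above 3 N and contact force between spacer and rack above 3 N and contact force between spacer and the fingers above 3 N and contact force between each of the arm, the fingers and rack below 0.5 N and linear speed of rack below 0.01 m/s); the arm keeps its last pose, push and grip.
It fails at once if the rack is rammed against the blue stop (over 60 N) (contact force between rack and thick_stop above 60 N).
It fails at once if the spacer is forced in by the blue stop (contact force between spacer and thick_stop above 5 N).
It fails at once if the robot itself pushes the rack (contact force between any of the fingers, the arm and rack above 5 N).
It fails at once if the bottle, jar or tip box is displaced by over 20 mm or tipped (distance of any of bottle, jar, tip_box from where it was at the start of the episode above 0.02 m or angle between any of bottle, jar, tip_box's own z axis and vertical above 0.3 rad).
It also fails if it takes over 42 s, if anything falls off the work surface, if the arm or the gripper's body presses on something with over 40 N, if the wrist force passes 120 N, or if a joint passes its speed limit or range.

## Working session

There is one attempt and no reset: what is moved stays moved. The work goes in short steps, Python scripts to look and compute and a tool call to move; the robot and the scene stay as the last step left them, time stands still between calls to the robot, and variables do not carry over. Pictures are saved under pics/ and viewed, about 8 in all and at most 12, crops included, and the job is handed in when it is done.

Besides the shell and the picture viewer there is one more tool, called after "Request:" as name(argument=value, ...) on one line, values as JSON. play_rows: Moves the arm, as the interface text tells. Its arguments: {"type":"object","properties":{"deltas":{"type":"array"}},"required":["deltas"]}

```bash
mkdir -p pics; ls; cat > h.py <<'E'
import numpy as np, cv2
from workcell import bot, vision, ticket
def cam(n):
    c=vision.camera(n); R=cv2.Rodrigues(np.array(c['rvec'],float))[0]; c['R']=R; c['t']=np.array(c['tvec'],float).ravel(); c['K']=np.array(c['intrinsics'],float); return c
def ray(c,uv):
    uv=np.atleast_2d(np.array(uv,float)); K=c['K']
    d=np.c_[(uv[:,0]-K[0,2])/K[0,0],(uv[:,1]-K[1,2])/K[1,1]]; s=d.copy()
    for _ in range(30): s=d/(1+c['k1']*(s**2).sum(1,keepdims=True))
    v=np.c_[s,np.ones(len(s))]@c['R']; return -c['R'].T@c['t'],v
def plane(c,uv,z):
    o,v=ray(c,uv); return (o+v*((z-o[2])/v[:,2])[:,None])[:,:2]
def proj(c,P):
    p=np.atleast_2d(P)@c['R'].T+c['t']; s=p[:,:2]/p[:,2:]; s=s*(1+c['k1']*(s**2).sum(1,keepdims=True))
    return s*[c['K'][0,0],c['K'][1,1]]+c['K'][:2,2]
E
python3 - <<'E'
from h import *
for n in('top','side'):
    c=cam(n); cv2.imwrite(f'pics/{n}0.png',c['color']); print(n,c['K'].round(1).tolist(),c['k1'],(-c['R'].T@c['t']).round(3))
print(bot.get_obs())
E
```

```text
pics
top [[486.5, 0.0, 310.5], [0.0, 486.5, 238.8], [0.0, 0.0, 1.0]] 0.03913531188973621 [0.316 0.016 1.244]
side [[504.5, 0.0, 326.3], [0.0, 504.5, 237.9], [0.0, 0.0, 1.0]] 0.01669792043399179 [ 0.07  -0.701  0.901]
{'clock': 0.1, 'joint_pos': array([ 1.25300799e+00,  2.41367902e-01,  3.88237397e-03,  1.33521438e+00,
       -2.44504775e-05,  1.57082220e+00]), 'joint_vel': array([ 0.00025356, -0.0002051 ,  0.00339008, -0.00048247,  0.00137956,
        0.00063979]), 'tau': array([ 8.80926018e-04, -3.73139334e+01,  2.53010112e+01,  1.08587302e-02,
        6.43280168e-05,  1.99642457e-06]), 'eef_pos': array([0.15605182, 0.47438742, 0.20719585]), 'tool_rot': array([ 8.10089431e-01,  5.86305558e-01, -7.63851937e-04,  5.67962575e-04]), 'ft_force': array([-0.65841337, -0.03306213, -0.17259413]), 'ft_torque': array([-0.00329784, -0.03470026, -0.03803329]), 'grip_width': 0.08542622875692137}
```

View pics/top0.png

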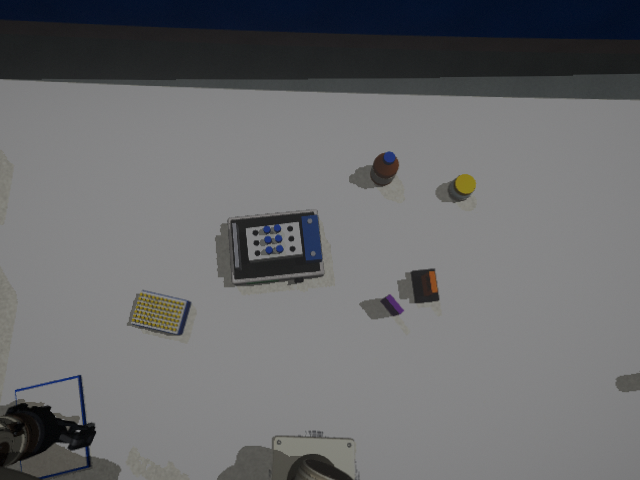

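View pics/side0.png

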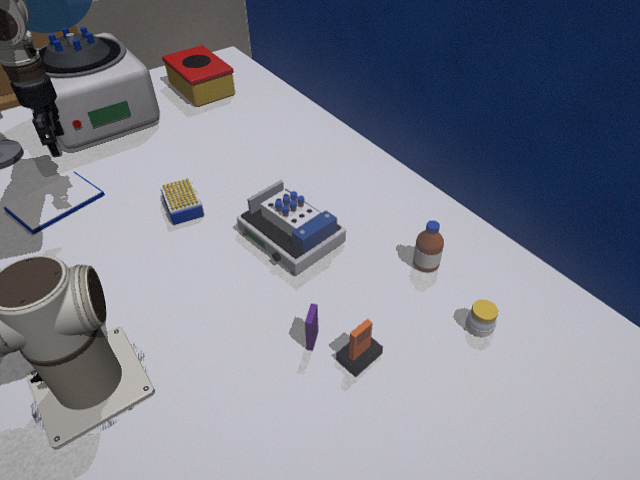

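The top view shows the blue stop at (312,238), on the -y side. The thin stop is at (236,245), the rack at (274,241), and the orange spacer in its stand at (432,284). The purple slab is a decoy. Next I'll measure by colour masks.

```bash
python3 - <<'E'
from h import *
c=cam('top'); s=cam('side'); im=c['color']; 
a=cv2.resize(im[200:300,215:335],None,fx=6,fy=6,interpolation=cv2.INTER_CUBIC)[:590]
b=cv2.resize(im[260:312,405:447],None,fx=6,fy=6,interpolation=cv2.INTER_CUBIC)
cv2.imwrite('pics/a.png',a)
d=cv2.resize(s['color'][170:270,230:350],None,fx=3,fy=3,interpolation=cv2.INTER_CUBIC)
w=np.zeros((b.shape[0]+0+d.shape[0],max(b.shape[1],d.shape[1]),3),np.uint8); w[:b.shape[0],:b.shape[1]]=b; w[b.shape[0]:,:d.shape[1]]=d
out=np.zeros((600,800,3),np.uint8); a2=cv2.resize(a,None,fx=.6,fy=.6); out[:a2.shape[0],:a2.shape[1]]=a2; out[:b.shape[0],440:440+b.shape[1]]=b
d=d[:240]; out[355:355+d.shape[0],:d.shape[1]]=d; e=cv2.resize(s['color'][315:378,330:390],None,fx=4,fy=4); out[330:330+e.shape[0],440:440+e.shape[1]]=e
cv2.imwrite('pics/mix.png',out)
def rect(c,m,z,name):
    cs=cv2.findContours(m.astype(np.uint8),cv2.RETR_EXTERNAL,cv2.CHAIN_APPROX_NONE)[0]
    k=max(cs,key=cv2.contourArea)[:,0]; P=plane(c,k,z); r=cv2.minAreaRect((P*1000).astype(np.float32))
    print(name,np.round(r[0],1),np.round(r[1],1),round(r[2],1),'px',k.min(0),k.max(0)); return P
f=lambda c:[c['color'][...,i].astype(int) for i in range(3)]
B,G,R=f(c); g=np.zeros_like(B,bool); 
roi=lambda x0,y0,x1,y1:(lambda m:(m.__setitem__((slice(y0,y1),slice(x0,x1)),True),m)[1])(np.zeros(B.shape,bool))
rect(c,(R>150)&(R>2*B)&(G<.7*R)&roi(405,255,450,315),.1,'orange top')
dark=(c['color'].max(2)<70)|((R>120)&(R>2*B)); rect(c,dark&roi(405,255,445,310),.025,'stand')
rect(c,(B>90)&(B>1.6*R)&roi(295,205,330,270),.105,'blue')
mx=c['color'].min(2); rect(c,(mx>120)&roi(245,220,302,265),.1,'rack')
for n,p in(('bottle',(390,157)),):pass
B2,G2,R2=f(s)
rect(s,(R2>130)&(R2>2*B2)&(G2<.7*R2)&roi(335,315,385,365),.1,'orange side')
E
```

```text
Traceback (most recent call last):
ValueError: max() iterable argument is empty
```

View pics/mix.png

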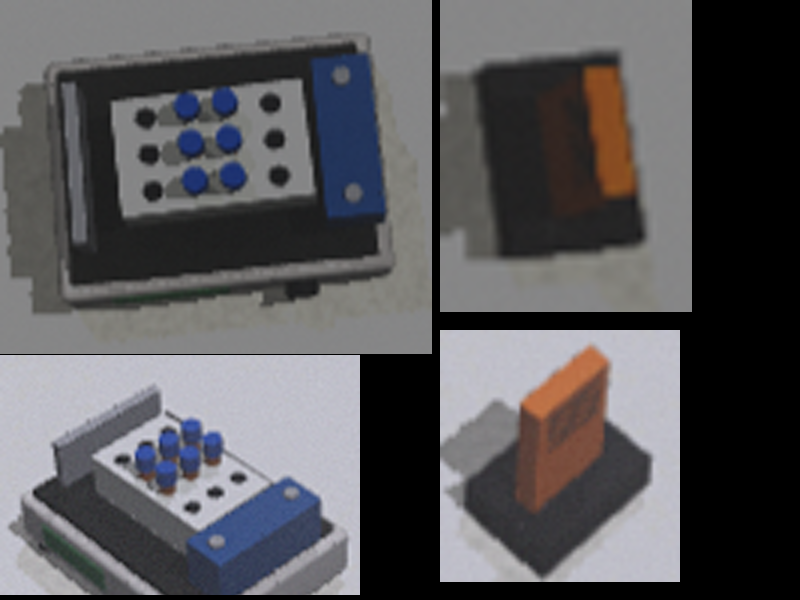

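The crop shows the bright spacer top at about px (429–437, 271–293), and the stops and rack clearly visible. The rack nearly touches the blue stop, and the wide gap is by the thin stop. The image is dim, so I'm relaxing the thresholds.

```bash
cat >> h.py <<'E'
def rect(c,m,z,name,box,corners=False):
    x0,y0,x1,y1=box; M=np.zeros(m.shape,np.uint8); M[y0:y1,x0:x1]=m[y0:y1,x0:x1]
    cs=cv2.findContours(M,cv2.RETR_EXTERNAL,cv2.CHAIN_APPROX_NONE)[0]
    if not cs: print(name,'none'); return
    k=max(cs,key=cv2.contourArea)[:,0]; P=plane(c,k,z); r=cv2.minAreaRect((P*1000).astype(np.float32))
    print(name,np.round(r[0],1),np.round(r[1],1),round(r[2],1),'px',k.min(0),k.max(0)); return r
E
python3 - <<'E'
from h import *
c=cam('top'); s=cam('side')
B,G,R=cv2.split(c['color'].astype(int)); mx=c['color'].max(2); mn=c['color'].min(2)
print(c['color'][282,433],c['color'][282,424],c['color'][238,312],c['color'][250,236],c['color'][225,250],c['color'][260,290],c['color'][270,250])
for t in(90,110,130): rect(c,(R>t)&(R>2*B),.1,f'orange{t}',(405,255,450,315))
rect(c,(mx<60)|(R>2*B),.025,'stand',(405,255,445,310))
rect(c,(B>60)&(B>1.6*R),.105,'blue',(297,205,335,270))
for t in(90,110): rect(c,(mn>t),.1,f'rack{t}',(242,218,304,265))
for t in (80,100):rect(c,(mn>t),.105,f'thin{t}',(228,218,243,272))
for t in (75,90):rect(c,(mn<t)|(B>1.4*R),.06,f'deck{t}',(227,208,330,285))
B2,G2,R2=cv2.split(s['color'].astype(int))
for nm,pts in {'orange side top z.1':[(440+80,400),(440+152,346),(440+168,361),(540-0,417)]}.items():
    pts=[(330+(u-440)/4,315+(v-330)/4) for u,v in pts]; print(nm,(plane(s,pts,.1)*1000).round(1).tolist())
# hand-picked corners, crop a (scale 3.6)
A=lambda p:[(215+u/3.6-.4,200+v/3.6-.4) for u,v in p]
for nm,z,p in [('thin top',.105,[(62,84),(75,83),(87,243),(77,244)]),('rack top',.1,[(112,101),(302,81),(316,192),(125,216)]),('blue top',.105,[(312,58),(368,54),(385,212),(328,217)])]:
    P=plane(c,A(p),z)*1000; print(nm,P.round(1).tolist(),P.mean(0).round(1))
print('spacer',(plane(c,[(405+(u-440)/6-.4,260+v/6-.4) for u,v in [(585,68),(621,65),(635,196),(604,199)]],.1)*1000).round(1).tolist())
E
```

```text
[ 34  75 135] [33 37 50] [89 51 34] [105 100  99] [34 34 33] [31 31 32] [32 32 32]
orange90 [ 467.9 -267.5] [50.2 13.6] 7.6 px [429 271] [437 292]
orange110 [ 468.7 -267.6] [48.1 13. ] 7.1 px [429 271] [436 291]
orange130 [ 467.8 -268. ] [45.3  9.3] 7.6 px [430 272] [436 291]
stand [ 466.4 -264.7] [80.3 60.4] 7.6 px [411 269] [438 302]
blue [563.7  22.4] [109.2  38.7] 7.8 px [301 215] [321 260]
rack90 [552.8 112.4] [ 78.9 128.9] 9.2 px [246 222] [302 259]
rack110 [553.  112.6] [ 78.5 128. ] 9.2 px [246 222] [301 259]
thin80 [539.1 202.6] [105.9   8.5] 7.9 px [232 223] [238 266]
thin100 [554.5 204.8] [69.3  8.1] 7.9 px [233 224] [237 252]
deck75 [550.  112.6] [150.7 227. ] 7.9 px [228 212] [321 278]
deck90 [538.2 115.1] [178.5 237.5] 7.4 px [227 211] [323 284]
orange side top z.1 [[440.1, -263.3], [488.2, -259.1], [488.7, -270.7], [441.7, -276.6]]
thin top [[591.2, 214.4], [592.2, 205.8], [484.5, 190.6], [483.7, 197.1]] [537.9 201.9]
rack top [[581.9, 181.0], [600.2, 54.3], [524.8, 41.9], [504.2, 167.5]] [552.8 111.2]
blue top [[615.1, 48.0], [619.3, 10.5], [512.1, -4.2], [507.4, 33.2]] [563.5  21.9]
spacer [[492.3, -258.6], [494.0, -272.7], [442.5, -277.1], [440.9, -265.1]]
```

Request:
play_rows(deltas=[1,0,0,0,-8.6,1,0,0,0,-8.6,1,0,0,0,-8.6])

```text
clock: 0.68
eef_pos: [0.1561, 0.4745, 0.2074]
tool_rot: [0.653, 0.757, -0.001, 0.0]
ft_force: [-0.2, -0.2, 0.4]
grip_width: 0.0853
```

```bash
cat >> h.py <<'E'
from scipy.spatial.transform import Rotation as Ro
def go(target,yaw=None):
    o=bot.get_obs(); R=Ro.from_quat(o['tool_rot']).as_matrix(); d=np.array(target)-o['eef_pos']
    y=np.degrees(np.arctan2(R[1,0],R[0,0])); print('t',round(o['clock'],2),'pos',(o['eef_pos']*1000).round(1),'yaw',round(y,2),'tilt z',R[:,2].round(4),'q',o['joint_pos'].round(2),'F',o['ft_force'].round(1),'w',round(o['grip_width'],4))
    print('delta units',(R.T@d/.06).round(3),'turn',None if yaw is None else round(y-yaw,2))
E
python3 -c "
from h import *
go((.467,-.2675,.208),97.6)"
```

```text
t 0.68 pos [156.1 474.5 207.4] yaw 98.41 tilt z [-5.0e-04 -1.4e-03 -1.0e+00] q [ 1.25  0.24  0.    1.34 -0.    1.11] F [-0.2 -0.2  0.4] w 0.0853
delta units [-1.2992e+01  3.3170e+00  5.0000e-03] turn 0.81
```

Request:
play_rows(deltas=[1,-0.96,0.245,0,0.8,1,-0.96,0.245,0,0,1,-0.96,0.245,0,0,1,-0.96,0.245,0,0,1,-0.96,0.245,0,0,1,-0.96,0.245,0,0,1,-0.96,0.245,0,0,1,-0.96,0.245,0,0,1,-0.96,0.245,0,0,1,-0.96,0.245,0,0,1,-0.96,0.245,0,0,1,-0.96,0.245,0,0])

```text
clock: 2.17
eef_pos: [0.4342, -0.2021, 0.2099]
tool_rot: [0.655, 0.756, 0.005, 0.004]
ft_force: [1.3, 0.7, 0.9]
grip_width: 0.0857
```

```bash
python3 -c "
from h import *
go((.467,-.2675,.16),97.6)"
```

```text
t 2.17 pos [ 434.2 -202.1  209.9] yaw 98.16 tilt z [ 0.0126  0.0013 -0.9999] q [-0.44  0.19 -0.06  1.31  0.01 -0.58] F [1.3 0.7 0.9] w 0.0857
delta units [-1.156  0.376  0.837] turn 0.56
```

Request:
play_rows(deltas=[1,-0.58,0.19,0,0.5,1,-0.57,0.19,0.4,0,1,0,0,0.4,0,1,0,0,0,0])

```text
clock: 2.68
eef_pos: [0.4687, -0.275, 0.16]
tool_rot: [0.661, 0.75, 0.005, 0.005]
ft_force: [-0.3, -0.1, -0.6]
grip_width: 0.0851
```

```bash
python3 - <<'E'
from h import *
go((.467,-.2675,.062),97.6)
c=cam('top'); s=cam('side')
o=np.zeros((480,800,3),np.uint8); o[:400,:400]=cv2.resize(c['color'][240:320,390:470],(400,400)); o[:400,400:]=cv2.resize(s['color'][280:380,310:410],(400,400)); cv2.imwrite('pics/g1.png',o)
E
```

```text
t 2.67 pos [ 468.7 -275.   160. ] yaw 97.22 tilt z [ 1.350e-02  6.000e-04 -9.999e-01] q [-0.54  0.34  0.02  1.23  0.01 -0.66] F [-0.3 -0.1 -0.6] w 0.0851
delta units [ 0.13  -0.034  1.633] turn -0.38
```

View pics/g1.png

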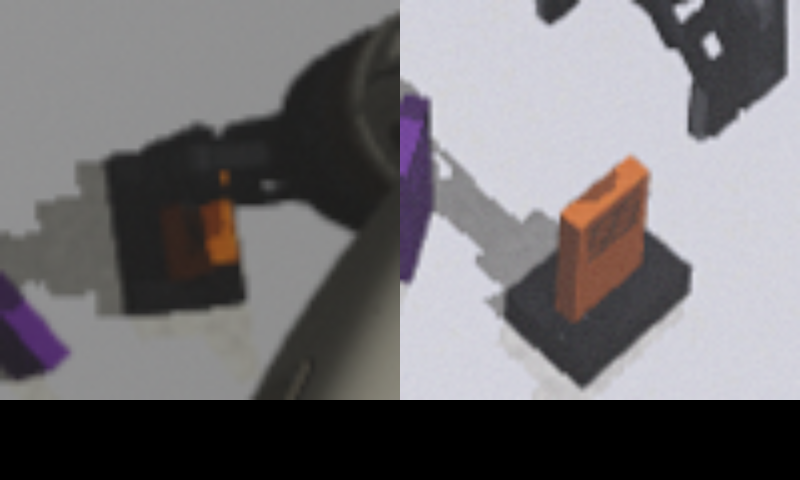

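The fingers straddle the spacer (orange at the right crop, about px (432,284) in the top view). Now I'll descend.

Request:
play_rows(deltas=[1,0.13,-0.02,0.5,-0.4,1,0,0,0.5,0,1,0,0,0.5,0,1,0,0,0.1,0,1,0,0,0,0])

```text
clock: 3.4
eef_pos: [0.4757, -0.2687, 0.0739]
tool_rot: [0.657, 0.754, 0.007, 0.015]
ft_force: [0.4, 0.4, 1.0]
grip_width: 0.0854
```

```bash
python3 - <<'E'
from h import *
go((.467,-.2675,.062),97.6)
E
```

```text
t 3.4 pos [ 475.7 -268.7   73.9] yaw 97.89 tilt z [ 0.0319 -0.0099 -0.9994] q [-0.52  0.4  -0.14  1.    0.01 -0.66] F [0.4 0.4 1. ] w 0.0854
delta units [ 0.042 -0.146  0.193] turn 0.29
```

Request:
play_rows(deltas=[1,0.04,-0.13,0.19,0.3,1,0,0,0,0])

```text
clock: 3.65
eef_pos: [0.4689, -0.2681, 0.0641]
tool_rot: [0.659, 0.752, 0.007, 0.017]
ft_force: [-0.5, 0.4, 0.0]
grip_width: 0.0857
```

```bash
python3 - <<'E'
from h import *
go((.467,-.2675,.062),97.6)
E
```

```text
t 3.65 pos [ 468.9 -268.1   64.1] yaw 97.59 tilt z [ 0.0354 -0.012  -0.9993] q [-0.52  0.4  -0.17  0.97  0.01 -0.66] F [-0.5  0.4  0. ] w 0.0857
delta units [ 0.015 -0.031  0.034] turn -0.01
```

Request:
play_rows(deltas=[0,0,0,0,0,0,0,0,0,0,0,0,0,0,0,0,0,0,0,0,0,0,0,0,0,0,0,0,0,0])

```text
clock: 4.4
eef_pos: [0.4701, -0.2688, 0.0657]
tool_rot: [0.659, 0.752, 0.008, 0.019]
ft_force: [-0.0, -0.2, 0.6]
grip_width: 0.0123
```

```bash
python3 - <<'E'
from h import *
go((.467,-.2675,.20),97.6)
E
```

```text
t 4.4 pos [ 470.1 -268.8   65.7] yaw 97.57 tilt z [ 0.0384 -0.0133 -0.9992] q [-0.52  0.39 -0.17  0.97  0.01 -0.66] F [-0.  -0.2  0.6] w 0.0123
delta units [-0.012  0.033 -2.239] turn -0.03
```

Request:
play_rows(deltas=[0,0,0,-0.3,0,0,0,0,-0.5,0,0,0,0,-0.6,0,0,0,0,-0.6,0,0,0,0,-0.6,0,0,0,0,0,0])

```text
clock: 5.15
eef_pos: [0.462, -0.2658, 0.2229]
tool_rot: [0.659, 0.752, 0.007, 0.015]
ft_force: [0.4, -0.6, -0.9]
grip_width: 0.0119
```

```bash
python3 - <<'E'
from h import *
go((.5427,.1875,.225),97.8)
E
```

```text
t 5.15 pos [ 462.  -265.8  222.9] yaw 97.57 tilt z [ 0.0315 -0.0101 -0.9995] q [-0.53  0.27  0.09  1.35  0.01 -0.66] F [ 0.4 -0.6 -0.9] w 0.0119
delta units [ 7.311  2.332 -0.07 ] turn -0.23
```

Request:
play_rows(deltas=[0,0.4,0.12,0,-0.2,0,0.7,0.22,0,0,0,0.7,0.22,0,0,0,0.7,0.22,0,0,0,0.7,0.22,0,0,0,0.7,0.22,0,0,0,0.7,0.22,0,0,0,0.7,0.22,0,0,0,0.7,0.22,0,0,0,0.6,0.2,0,0,0,0.4,0.13,0,0,0,0,0,0,0])

```text
clock: 6.65
eef_pos: [0.53, 0.1807, 0.1982]
tool_rot: [0.658, 0.753, -0.005, 0.004]
ft_force: [-0.4, -0.0, -0.7]
grip_width: 0.0119
```

```bash
python3 - <<'E'
from h import *
go((.5427,.1875,.2),97.8)
E
```

```text
t 6.65 pos [530.  180.7 198.2] yaw 97.64 tilt z [ 2.000e-04 -1.270e-02 -9.999e-01] q [ 0.34  0.37  0.16  1.36 -0.01  0.2 ] F [-0.4 -0.  -0.7] w 0.0119
delta units [ 0.083  0.225 -0.032] turn -0.16
```

Request:
play_rows(deltas=[0,0.08,0.22,0,-0.15,0,0,0,0.2,0,0,0,0,0,0])

```text
clock: 7.02
eef_pos: [0.5397, 0.1842, 0.1814]
tool_rot: [0.658, 0.753, -0.009, 0.003]
ft_force: [-0.1, -0.4, -0.5]
grip_width: 0.012
```

```bash
python3 - <<'E'
from h import *
go((.5427,.1875,.175),97.8)
c=cam('top'); s=cam('side')
o=np.zeros((400,800,3),np.uint8); o[:400,:400]=cv2.resize(c['color'][200:300,210:310],(400,400)); o[:400,400:]=cv2.resize(s['color'][140:260,230:350],(400,400)); cv2.imwrite('pics/g2.png',o)
E
```

```text
t 7.03 pos [539.7 184.2 181.4] yaw 97.73 tilt z [-0.0072 -0.0167 -0.9998] q [ 0.34  0.4   0.16  1.34 -0.01  0.2 ] F [-0.1 -0.4 -0.5] w 0.012
delta units [0.049 0.057 0.105] turn -0.07
```

View pics/g2.png

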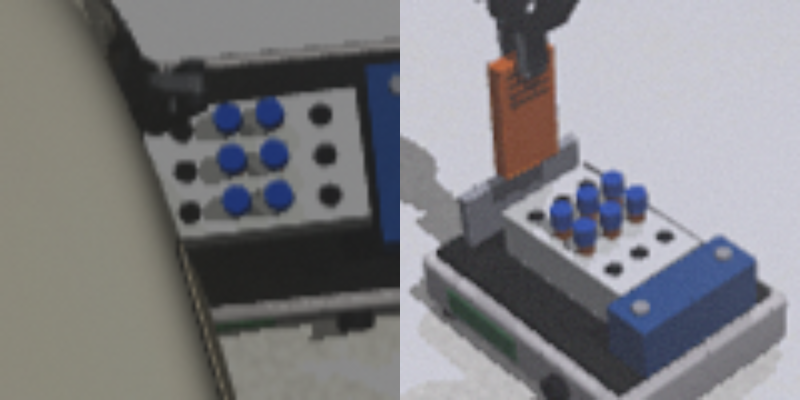

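The side view shows the spacer's lower front edge at about px (260.6,194)–(276.8,185.6), hovering over the gap between the thin stop and the rack. I'll check the offsets in this one view.

```bash
python3 - <<'E'
from h import *
s=cam('side'); A=lambda p:[(230+(u-400)/3.333-.35,140+v/3.333-.35) for u,v in p]
y=np.radians(7.8); E=np.array([[np.cos(y),np.sin(y)],[-np.sin(y),np.cos(y)]]); C=np.array([551.4,112.5])
for n,z,p in [('spacer bottom front (-y) edge',.1205,[(502,180),(556,153)]),('rack +y top edge',.1,[(502,213),(587,163)]),('thin top -y edge',.105,[(467,205),(578,138)]),('blue top +y edge',.105,[(610,300),(718,238)])]:
    P=plane(s,A(p),z)*1000; print(n,P.round(1).tolist(),'shaker frame',((P-C)@E.T).round(1).tolist())
o=bot.get_obs(); R=Ro.from_quat(o['tool_rot']).as_matrix(); b=(o['eef_pos']+R[:,2]*.0607)*1000; print('kin bottom centre',b.round(1),'shaker',(E@(b[:2]-C)).round(1))
c=s['color'][140:260,230:350]; cv2.imwrite('pics/z.png',cv2.resize(c[10:85,5:80],(600,600),interpolation=cv2.INTER_CUBIC))
E
```

```text
spacer bottom front (-y) edge [[507.9, 180.9], [557.0, 184.4]] shaker frame [[-33.8, 73.6], [15.4, 70.5]]
rack +y top edge [[499.4, 170.5], [582.3, 183.0]] shaker frame [[-43.6, 64.6], [40.2, 65.7]]
thin top -y edge [[480.7, 188.5], [590.4, 207.8]] shaker frame [[-59.8, 84.9], [51.6, 89.1]]
blue top +y edge [[508.7, 39.2], [607.7, 47.6]] shaker frame [[-52.3, -66.8], [47.0, -71.9]]
kin bottom centre [541.  184.1 122.9] shaker [-0.6 72.3]
```

View pics/z.png

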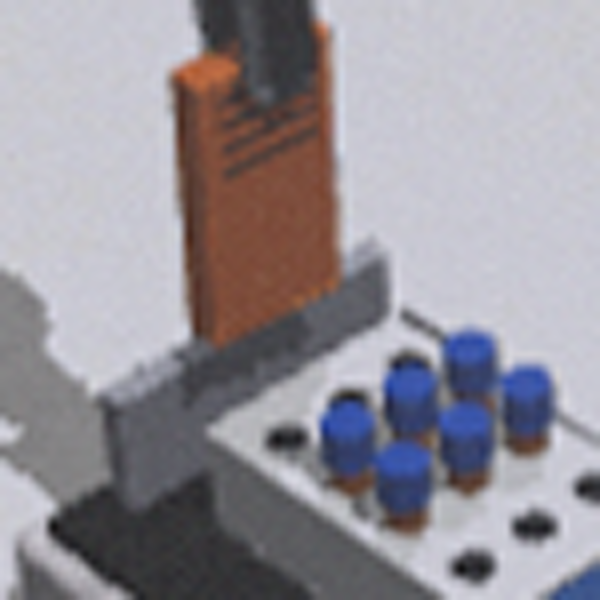

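The zoom shows the spacer's lower front edge at (218,343)–(338,292). The thin stop's upper inner edge runs (112,402)–(388,262) and the rack's top left corner is at (208,430).

```bash
python3 - <<'E'
from h import *
s=cam('side'); A=lambda p:[(235+u/8-.45,150+v/8-.45) for u,v in p]
y=np.radians(7.8); E=np.array([[np.cos(y),np.sin(y)],[-np.sin(y),np.cos(y)]]); C=np.array([551.4,112.5])
for n,z,p in [('spacer front bottom',.1215,[(217,344),(339,292)]),('spacer top front',.2165,[(197,82),(327,28)]),('rack top corner',.1,[(208,430),(403,312)]),('thin -y top edge',.105,[(114,405),(388,262)])]:
    P=plane(s,A(p),z)*1000; print(n,((P-C)@E.T).round(1).tolist())
go((.541,.1875,.175),97.8)
E
```

```text
spacer front bottom [[-29.3, 73.5], [14.1, 67.1]]
spacer top front [[-25.0, 73.8], [19.8, 68.4]]
rack top corner [[-42.5, 64.8], [38.7, 67.2]]
thin -y top edge [[-59.1, 89.5], [48.2, 85.1]]
t 7.22 pos [541.4 185.2 184. ] yaw 97.74 tilt z [-0.0024 -0.0148 -0.9999] q [ 0.34  0.4   0.17  1.34 -0.01  0.2 ] F [-0.2  0.2 -0.5] w 0.0121
delta units [ 0.041 -0.001  0.149] turn -0.06
```

Request:
play_rows(deltas=[0,0.035,0.05,0.05,0,0,0.0,0,0.15,0,0,0,0,0.15,0,0,0,0,0,0])

```text
clock: 7.72
eef_pos: [0.5443, 0.1873, 0.1621]
tool_rot: [0.658, 0.753, -0.006, 0.004]
ft_force: [-0.3, 0.0, 0.1]
grip_width: 0.0119
```

```bash
cat >> h.py <<'E'
def st():
    o=bot.get_obs(); R=Ro.from_quat(o['tool_rot']).as_matrix(); y=np.radians(7.8); E=np.array([[np.cos(y),np.sin(y)],[-np.sin(y),np.cos(y)]]); C=np.array([551.4,112.5])
    b=(o['eef_pos']+R[:,2]*.0607)*1000
    print('t',round(o['clock'],2),'bottom shaker xy',(E@(b[:2]-C)).round(1),'z',b[2].round(1),'yawrel',round(np.degrees(np.arctan2(R[1,0],R[0,0]))-97.8,2),'tilt',(E@R[:2,2]).round(4),'F shaker',(E@o['ft_force'][:2]).round(1),o['ft_force'][2].round(1),'w',round(o['grip_width'],4))
E
python3 -c "
from h import *
st()"
```

```text
t 7.72 bottom shaker xy [ 2.9 74.3] z 101.4 yawrel -0.07 tilt [-0.0032 -0.0141] F shaker [-0.3  0.1] 0.1 w 0.0119
```

```bash
python3 - <<'E'
from h import *
s=cam('side')['color']; cv2.imwrite('pics/z2.png',cv2.resize(s[160:235,235:310],(600,600),interpolation=cv2.INTER_CUBIC))
E
```

```text
(no output)
```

View pics/z2.png

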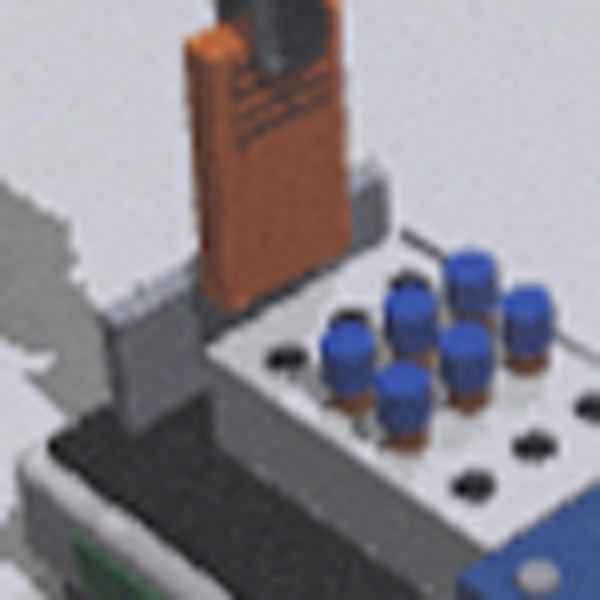

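The view shows the spacer's bottom between the rack edge and the thin stop, with visible clearance on both sides (corner (235,312), against the rack edge at v≈332 and the thin stop edge at v≈270). I'll lower it gently and watch the force.

Request:
play_rows(deltas=[0,0.01,0,0.12,0,0,0.0,0,0.12,0,0,0,0,0.1,0])

```text
clock: 8.15
eef_pos: [0.545, 0.188, 0.1416]
tool_rot: [0.658, 0.753, -0.005, 0.005]
ft_force: [0.3, -0.1, -1.2]
grip_width: 0.0119
```

```bash
python3 -c "
from h import *
st()"
```

```text
t 8.15 bottom shaker xy [ 3.8 74.8] z 80.9 yawrel -0.07 tilt [-0.0009 -0.0137] F shaker [ 0.3 -0.2] -1.2 w 0.0119
```

Entered free of contact. I'll continue to about 62 mm.

Request:
play_rows(deltas=[0,0,-0.02,0.12,0,0,0.0,0,0.1,0,0,0,0,0.06,0,0,0,0,0.03,0])

```text
clock: 8.65
eef_pos: [0.5433, 0.1874, 0.1212]
tool_rot: [0.658, 0.753, -0.005, 0.005]
ft_force: [-1.8, -0.3, 8.8]
grip_width: 0.0119
```

```bash
python3 -c "
from h import *
st()"
```

```text
t 8.65 bottom shaker xy [ 2.  74.5] z 60.5 yawrel -0.07 tilt [-0.002  -0.0138] F shaker [-1.9 -0.1] 8.8 w 0.0119
```

Request:
play_rows(deltas=[0,0,0,-0.03,0,0,0,0,0,0,0,-0.03,0,0,0,0,-0.03,0,0,0])

```text
clock: 9.15
eef_pos: [0.5443, 0.1842, 0.1237]
tool_rot: [0.658, 0.753, -0.005, 0.005]
ft_force: [0.7, 1.9, -0.4]
grip_width: 0.0122
```

```bash
python3 -c "
from h import *
st()"
```

```text
t 9.15 bottom shaker xy [ 2.6 71.2] z 63.0 yawrel -0.05 tilt [-0.0007 -0.013 ] F shaker [0.9 1.8] -0.4 w 0.0122
```

Request:
play_rows(deltas=[0,-0.03,0,0.005,0,0,-0.03,0,0,0])

```text
clock: 9.4
eef_pos: [0.545, 0.1819, 0.1238]
tool_rot: [0.657, 0.754, -0.003, 0.004]
ft_force: [0.6, 3.3, -1.9]
grip_width: 0.0121
```

```bash
python3 -c "
from h import *
st()"
```

```text
t 9.4 bottom shaker xy [ 3.1 69.1] z 63.1 yawrel 0.0 tilt [ 0.0003 -0.0098] F shaker [1.  3.2] -1.9 w 0.0121
```

Request:
play_rows(deltas=[0,-0.03,-0.01,0.01,0,0,-0.03,-0.01,0,0])

```text
clock: 9.65
eef_pos: [0.5448, 0.179, 0.1236]
tool_rot: [0.657, 0.754, -0.002, 0.004]
ft_force: [0.4, 2.2, -1.4]
grip_width: 0.0125
```

```bash
python3 -c "
from h import *
st()"
```

```text
t 9.65 bottom shaker xy [ 2.6 66.3] z 62.9 yawrel 0.05 tilt [ 0.0019 -0.008 ] F shaker [0.7 2.1] -1.4 w 0.0125
```

Request:
play_rows(deltas=[0,-0.03,-0.01,0.0,0,0,-0.03,0,0,0])

```text
clock: 9.9
eef_pos: [0.5452, 0.1773, 0.1237]
tool_rot: [0.657, 0.754, 0.0, 0.002]
ft_force: [1.3, 6.9, -3.0]
grip_width: 0.012
```

```bash
python3 -c "
from h import *
st()"
```

```text
t 9.9 bottom shaker xy [ 2.9 64.8] z 63.0 yawrel 0.09 tilt [ 0.0035 -0.0033] F shaker [2.2 6.7] -3.0 w 0.012
```

Request:
play_rows(deltas=[0,-0.04,0,0.0,0,0,-0.04,0,0,0])

```text
clock: 10.15
eef_pos: [0.5456, 0.1768, 0.1238]
tool_rot: [0.656, 0.755, 0.004, -0.001]
ft_force: [-0.6, 9.3, -0.9]
grip_width: 0.0124
```

```bash
python3 -c "
from h import *
st()"
```

```text
t 10.15 bottom shaker xy [ 3.2 64.9] z 63.1 yawrel 0.21 tilt [0.0039 0.0064] F shaker [0.7 9.3] -0.9 w 0.0124
```

Request:
play_rows(deltas=[0,-0.06,0,0.0,0,0,-0.07,0,0,0])

```text
clock: 10.4
eef_pos: [0.5457, 0.1758, 0.1239]
tool_rot: [0.655, 0.756, 0.008, -0.007]
ft_force: [-0.9, 11.8, -1.2]
grip_width: 0.0116
```

```bash
python3 - <<'E'
from h import *
st(); s=cam('side'); c=cam('top'); st()
for _ in range(8): cam('side')
st()
mn=c['color'].min(2); B,G,R=cv2.split(c['color'].astype(int))
rect(c,(mn>90),.1,'rack',(242,218,306,265)); rect(c,(B>60)&(B>1.6*R),.105,'blue',(299,205,335,270))
o=np.zeros((500,800,3),np.uint8); o[:400,:400]=cv2.resize(c['color'][200:290,230:330],(400,400)); o[:500,400:]=cv2.resize(s['color'][165:270,235:345],(400,500)); cv2.imwrite('pics/f.png',o)
E
```

```text
t 10.4 bottom shaker xy [ 3.1 64.8] z 63.2 yawrel 0.42 tilt [0.0037 0.0211] F shaker [ 0.7 11.8] -1.2 w 0.0116
t 10.5 bottom shaker xy [ 3.1 64.8] z 63.2 yawrel 0.4 tilt [0.0036 0.0212] F shaker [ 0.6 11.7] -0.3 w 0.0123
t 10.9 bottom shaker xy [ 3.1 64.8] z 63.2 yawrel 0.42 tilt [0.0037 0.0207] F shaker [ 1.2 11.6] -1.4 w 0.0124
rack [550.2 160.6] [114.4  54.6] 3.7 px [242 218] [265 264]
blue [563.   22.4] [110.5  38.8] 7.9 px [301 215] [321 260]
```

View pics/f.png

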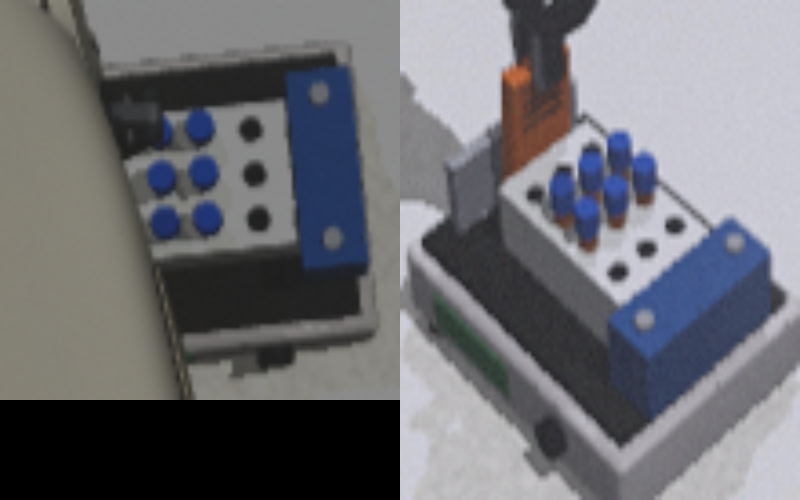

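The rack sits against the blue stop with no dark gap (top crop, boundary at about x = 292–300), and the spacer is upright behind it. One numeric check for squareness.

```bash
python3 - <<'E'
from h import *
c=cam('top'); im=c['color'].astype(int); g=cv2.GaussianBlur(c['color'],(0,0),.7).astype(int); sat=g[...,0]-g[...,2]; v=g[...,2]
def sub(a,thr,i): # crossing between i and i+1
    return i+(a[i]-thr)/(a[i]-a[i+1])
L=[];Bl=[]
for r in range(230,260):
    row=v[r]; 
    i=[k for k in range(290,308) if row[k]>85>=row[k+1]]
    j=[k for k in range(290,312) if sat[r,k]<25<=sat[r,k+1]]
    if i: L.append((sub(row,85,i[-1]),r))
    if j: Bl.append((sub(sat[r],25,j[0]),r))
L=[p for p in L if 226<p[1]<257]; 
for n,p,z in(('rack end',L,.1),('blue edge',Bl,.105)):
    P=(plane(c,p,z)*1000).astype(np.float32); vx,vy,x,y=cv2.fitLine(P,cv2.DIST_HUBER,0,.01,.01).ravel(); print(n,len(p),'angle',round(np.degrees(np.arctan(vy/vx)),2),'y at x=555',round(float(y+(555-x)*vy/vx),1))
# rack long side edges: lower edge per column
for n,rng in(('lower side',range(250,274)),):
    p=[]
    for r in range(272,300):
        col=v[:,r]; k=[k for k in range(245,268) if col[k]>85>=col[k+1]]
        if k: p.append((r,sub(col,85,k[0])))
    P=(plane(c,p,.1)*1000).astype(np.float32); vx,vy,x,y=cv2.fitLine(P,cv2.DIST_HUBER,0,.01,.01).ravel(); print(n,len(p),'yaw',round(np.degrees(np.arctan(-vx/vy)),2),'x',x,y)
st()
E
```

```text
rack end 26 angle 7.62 y at x=555 42.7
blue edge 30 angle 7.82 y at x=555 41.2
lower side 28 yaw -16.06 x 530.4496 87.105835
t 10.95 bottom shaker xy [ 3.1 64.8] z 63.2 yawrel 0.42 tilt [0.0036 0.0207] F shaker [ 1.  11.4] -0.6 w 0.0121
```

```bash
python3 -c "
from h import *
print(ticket.job_done()); st()"
```

```text
the job is handed in; nothing more can be done
None
the job is handed in; nothing more can be done
```

I took the orange spacer from its stand and lowered it upright into the gap by the thin steel stop. I then pushed the rack against the blue stop, and handed the job in at about 11 s with the spacer still gripped and pressing. No verdict was reported.

**Last checks before handing in:**
- **Push:** it held steady at about 11.5 N for half a second.
- **Rack squareness:** its end edge read 7.62° against 7.82° for the blue stop, about 0.004 rad apart. No gap was visible in the pictures. The measured edges differ by 1.5 mm, which is within the camera calibration error of about 2 mm, and the rise in force when pushed fits contact.
- **Spacer:** it was about 3 mm above the deck (the limit is 6 mm), tilted about 0.02 rad and turned about 0.4° from the shaker's axes.

**Checks that failed or disagreed:**
- The final rack outline fit and the rack side-edge fit were unusable because the arm and tubes hid part of the rack, so I relied on the end edge and the force.
- Before insertion, the side camera and the arm's own position disagreed on the spacer by 1–2 mm across the gap and about 7 mm along it. The spacer still went in without touching the sides.
- I did not measure the rack's sideways position after the push, nor recheck the bottle, jar and tip box. I planned the path clear of all three.

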